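Grease the lubrication block at its tilted nipple

TASK

First vent the lubrication block: pull its slide-valve knob straight out until it clicks, then push it fully home again. Then lift the push-type grease gun out of its stand, press its nose squarely over the block's tilted nipple until it snaps on, then push the gun on against its spring until the nose has gone about 10 mm into the barrel, without ramming it: you finish while still gripping the gun and holding it pressed in. Leave the flange, tin, bearing and spanner where they are.

Things in the scene. Friction and masses are not known exactly. Their poses are not given: they have to be found in the camera images.
- block: Lubrication block, fixed: aluminium, 70 x 170 mm, top at 65 mm, on a plate 100 x 220 mm. Origin on the bench; x to its back, y to the left seen facing along x, z up. Front face at x = -30 mm, with the slide knob at y = +50. At y = -50 mm an adapter leans 28 degrees from vertical to the front (-x) and ends in the nipple. The upright screw plug at y = +45 mm (79 mm high) is no nipple.
- nipple: Plain steel grease nipple, part of the fixed block. Origin: centre of the flat top of its head, 112 mm above the bench, at x = -25, y = -50 mm of the block; z points outward along its axis, y as the block's y. Head 15.5 mm wide, 11 mm long, coned over the first 4 mm from 9 mm at the top; then a 10 mm neck down to the 23 mm thick adapter, 23 mm below the origin.
- knob (a joint): Travel of the slide-valve knob in m: 0 = pushed home, 0.025 = pulled out to its click (end stop). It slides along the block's -x. An over-centre mechanism drives it to the nearer end and holds it there; it resists with about 6 N at the start of a stroke, less towards the middle, and helps beyond it.
- knob_grip (a point): Centre of the knob, a black plastic disc 32 mm in diameter and 17 mm thick whose axis is the block's x, on a 12 mm steel stem; its height is 45 mm. At home the centre is 35 mm in front of the block's front face (60 mm when out). Axes as the block's. It can be pinched from above across its sides (along the block's y).
- stand: Fixed stand for the gun: a disc 90 mm across and 10 mm thick with an upright tube 52 mm across on it, 65 mm high in all, bore 31 mm. Origin on the bench on the tube's axis, z up.
- gun: Push-type grease gun, loose, 0.38 kg (varies), upright in the stand, round. Origin: centre of the underside of its foot flange (46 mm wide, 6 mm thick), resting on the stand's rim at 65 mm; z along the gun from nose to cap. Grey barrel 36 mm in diameter, z = 6 to 98 mm, black cap 39 mm wide up to z = 105 mm. The steel nose hangs in the stand; lift 49 mm to clear it.
- gun_grip (a point): Point on the gun's axis at z = 82 mm, 23 mm below its top, where the barrel (36 mm) is well gripped from above. Axes as the gun's.
- nose (a joint): How far the sprung nose is pushed into the barrel, m: 0 = fully out (preloaded, starts to give at 9 N), 0.010 = well in (14 N), 0.014 = hard stop (16 N). The spring always pushes it out again, so it stays in only while the gun is held pressed. Snapping onto the nipple takes 7 to 9 N, before the nose goes in much.
- nose_mouth (a point): Centre of the nose's mouth, on the gun's axis at z = -49 mm when the nose is out; moves with the nose. Axes as the gun's. Socket 25 mm wide outside (29 mm at the lip), bore 18 mm, flared to about 22 mm at the mouth, 17 mm deep; four sprung catch balls 4.5 mm inside snap in below the nipple's head. Head bottomed in it = snapped on: the mouth is then 17 mm below the nipple's origin.
- flange: Bystander: pipe flange 100 mm across with a pipe stub 42 mm thick, 100 mm high, loose. Origin under its centre.
- tin: Bystander: steel tin 72 mm across, 110 mm high, loose. Origin under its centre.
- bearing: Bystander: ball bearing lying flat, 72 mm across, 23 mm high, loose. Origin under its centre.
- spanner: Bystander: spanner 180 mm long lying flat on the bench, loose. Origin on the bench near its middle, x along it.
There are look-alikes about, which are no part of the job. Leave any purple look-alike of the gun alone. Leave any red look-alike of the stand alone.

How it is judged:
On the way, in this order (a step that is already met when the one before it is completed fails the run):
1. the knob is pulled out to its click (over 20 mm) (value of joint knob above 0.02 m), for 0.2 s.
2. the knob is pushed home again (within 4 mm) (value of joint knob below 0.004 m), for 0.2 s.
3. the gun is lifted out of its stand in the fingers (height (world z) of gun above 0.105 m and contact force between the fingers and gun above 1 N), for 0.1 s.
4. the nose is snapped squarely on the nipple and pushed over 5 mm into the gun (angle between the z axis of gun and the z axis of nipple, either way round below 0.12 rad and value of joint nose above 0.005 m and contact force between gun and nipple above 3 N and x of nose_mouth in the frame of nipple between -0.004 and 0.004 m and y of nose_mouth in the frame of nipple between -0.004 and 0.004 m and z of nose_mouth in the frame of nipple between -0.02 and -0.015 m), for 0.3 s.
At the end, for the whole second after the job is handed in: Fingers grip the gun; nose mouth 15 to 20 mm below the nipple's top and within 4 mm of its axis, axes within 0.12 rad, nose pushed in over 5 mm and on the nipple with over 3 N, gun still and clear of the stand; knob home within 4 mm (all of step 4 and value of joint knob below 0.004 m and contact force between the fingers and gun above 1 N and contact force between gun and stand below 0.5 N and linear speed of gun below 0.03 m/s); the arm keeps its last pose, push and grip.
It fails at once if the gun is rammed onto the nipple with over 60 N (contact force between gun and nipple above 60 N).
It fails at once if the pipe flange is moved over 30 mm (distance of flange from where it was at the start of the episode above 0.03 m).
It fails at once if the tin is moved over 30 mm (distance of tin from where it was at the start of the episode above 0.03 m).
It fails at once if the bearing is moved over 30 mm (distance of bearing from where it was at the start of the episode above 0.03 m).
It fails at once if the spanner is moved over 30 mm (distance of spanner from where it was at the start of the episode above 0.03 m).
It also fails if it takes over 51 s, if anything falls off the work surface, if the arm or the gripper's body presses on something with over 40 N, if the wrist force passes 120 N, or if a joint passes its speed limit or range.

ROBOT

A 6-joint arm with a two-finger parallel gripper is mounted at the origin on the work surface. World frame = base frame: x ahead of the robot, y to its left, z up, the work surface at z = 0. Lengths are in m, angles in rad, forces in N, time in s.
With the tool pointing down it reaches from about 0.25 to 0.725 m from the base axis. Payload 4 kg.
Tool frame: the origin (TCP) lies midway between the tips of the shut fingers; the grasp point (between the pads) lies 19 mm behind it; z points along the fingers, y is the line along which they close (so a half turn about z gives the same grasp; the last joint's range is limited). The gripper opens to 85 mm and grips with 20 to 120 N. Pads are 22 mm wide; open, the fingers measure 114 mm over their backs; the gripper's body (76 mm by 85 mm) begins 54 mm behind the grasp point. The pads swing forward as they close: fully open they stand 13 mm farther back than shut.
Start: joints at [1.326, 0.241, 0.005, 1.335, 0, 1.571], TCP at [0.121, 0.485, 0.192] pointing down, gripper open.
Joint ranges: [-2.72, 2.72], [-1.05, 1.87], [-1.09, 1.28], [-1.99, 2.15], [-1.42, 1.44], [-3.14, 3.14]. Speed limits (rad/s): [2.79, 2.79, 3.14, 3.14, 3.14, 3.14].

INTERFACE

Orientations are given as a unit quaternion [x, y, z, w].
In Python, from workcell import bot gives the robot as it stands.
- The arm moves only by the tool move_arm, never from a script. Its argument "motion" is a list of rows, each an object of numbers: "x", "y", "z": the shift along the tool's x, y, z in cm; "yaw": the turn about the tool's z in degrees. A call has 1 to 20 rows; each row is the pose to reach, as a shift and turn from the pose commanded when the call began, along the tool's axes at that moment; what a row does not reach only later rows make up. A row lasts 1/8 s, in which the tool goes at most 62.5 mm and 10.7 degrees, less where a joint would pass 70% of its speed; a pose out of reach is approached as far as the arm can. A call with a gripper value outside its range is refused whole. "gripper" is the opening, from -1 (shut) to 1 (fully open), set as the call begins (left out, the last holds). The fingers move at their own pace and stop on an object; the grip force is fixed at half the most. Time passes only in rows, so rows that repeat a pose let the fingers close. It gives the time, the measured TCP pose, the force, the opening and the grip force at its end, in the units of the state.
- bot.get_obs(): the state, without advancing time (a new reading comes with each control period).
- bot.camera(name): name is "side" or "top" or "wrist"; returns the picture (420x560x3 uint8, blue, green, red); there is no depth.
- bot.camera_model(name): a dict with "K" (3x3 intrinsics, pixels), "dist" ([k1, k2, p1, p2, k3] as OpenCV has them; the pictures are not rectified), "world_from_camera" (4x4, takes a point from camera to world coordinates). Camera axes: x right, y down, z forward; pixel columns grow to the right and rows downward; lengths in m; the calibration is good to about 2 mm. A picture is of the moment at which its call begins: read the wrist's pose just before it. camera_model takes no time and is no camera call; for the wrist camera it gives the pose at the moment of the call.
- bot.job_done(): hands the job in; it is judged then, once.
Trained networks look in the newest picture that a camera, given by its name, has taken for a name from the list of things; names that differ only in an ending like _2 or _b are one class to them, and where a whole thing is asked for, a point or a joint stands for the part that bears it (a point fixed in the world has none). Each returns a list of dicts, best first, with "score" (0 to 1); they miss things now and then, are a little off and sometimes report something else, mostly with a low value. They report only what shows in the picture. A call takes as long as a camera call. They do not tell look-alikes from the thing itself.
- bot.cut_out(camera, name): "mask" (420x560 bool, what is visible of it) and "centre" ([row, column] in pixels, amid what is visible of it).
The state is a dict: "clock": time; "joint_pos": joint angles; "joint_vel": joint speeds; "tau": joint torques, N m; "eef_pos": TCP position; "tool_rot": TCP orientation; "ft_force": force on the tool from outside, world axes, zero at the start; "ft_torque": the same for the moment, N m; "grip_width": finger opening in m; "grasp_force": force on a finger pad.
Only numpy, scipy, OpenCV 4.12 (cv2) and the standard library are available. Lean on these libraries where they do the work, as an engineer would, in place of code of your own. Each camera call takes 0.05 s, during which the arm holds its last target. There are 200 camera calls.

## Working session

There is one attempt and no reset: what is moved stays moved. The work goes in short steps, Python scripts to look and compute and a tool call to move; the robot and the scene stay as the last step left them, time stands still between calls to the robot, and variables do not carry over. Pictures are saved under pics/ and viewed, at most 10 in all, crops included, and the job is handed in when it is done.

Besides the shell and the picture viewer there is one more tool, called after "Request:" by a JSON object that holds its "name" and its "arguments", one argument or row to a line. move_arm: Moves the arm, as the interface text tells. Its arguments: {"type":"object","properties":{"motion":{"type":"array"},"gripper":{"type":"number"}},"required":["motion"]}

```bash
ls; mkdir -p pics
python3 - <<'E'
from workcell import bot
import cv2, numpy as np
print(bot.get_obs())
ims=[]
for c in ["side","top"]:
    im=bot.camera(c); m=bot.camera_model(c); print(c,np.round(m["K"],1).tolist(),m["dist"],np.round(m["world_from_camera"],3).tolist())
    for n in ["block","nipple","knob","stand","gun","flange","tin","bearing","spanner"]:
        for d in bot.cut_out(c,n)[:3]: print(c,n,round(d["score"],2),np.round(d["centre"]),int(d["mask"].sum()))
    cv2.imwrite(f"pics/{c}0.png",im)
E
```

```text
pics
{'clock': 0.0, 'joint_pos': array([1.32599660e+00, 2.41417257e-01, 3.72054857e-03, 1.33518086e+00,
       3.75974446e-05, 1.57075944e+00]), 'joint_vel': array([-0.00018044,  0.0008646 , -0.00011432,  0.00018562, -0.00047051,
        0.00083901]), 'tau': array([-1.15671497e-03, -3.72316039e+01,  2.52409905e+01,  1.68001524e-02,
       -2.11353672e-04, -1.16239417e-05]), 'eef_pos': array([0.12099657, 0.48440785, 0.19060949]), 'tool_rot': array([ 1.22076116e-01,  9.92520196e-01, -1.03053500e-03, -1.45730812e-04]), 'ft_force': array([-0.53849424, -0.20481797, -0.42464336]), 'ft_torque': array([-0.03337164,  0.00948574, -0.03719505]), 'grasp_force': 0.0, 'grip_width': 0.08531875355604548}
side [[434.7, 0.0, 281.8], [0.0, 434.7, 214.3], [0.0, 0.0, 1.0]] [-0.13559024  0.          0.          0.          0.        ] [[0.995, -0.068, 0.072, 0.501], [-0.099, -0.718, 0.689, -0.864], [0.005, -0.693, -0.721, 1.019], [0.0, 0.0, 0.0, 1.0]]
side block 0.56 [195. 250.] 1787
side knob 0.57 [182. 227.] 53
side stand 0.75 [286. 276.] 445
side stand 0.75 [241. 285.] 465
side gun 0.89 [263. 276.] 503
side gun 0.74 [303. 290.] 634
side flange 0.62 [359. 333.] 1337
side tin 0.69 [146. 286.] 624
side bearing 0.55 [235. 340.] 438
side spanner 0.65 [235. 220.] 270
top [[536.0, 0.0, 288.4], [0.0, 536.0, 211.8], [0.0, 0.0, 1.0]] [-0.14582485  0.          0.          0.          0.        ] [[0.026, -0.998, 0.064, 0.521], [-1.0, -0.026, 0.015, -0.016], [-0.013, -0.064, -0.998, 1.295], [0.0, 0.0, 0.0, 1.0]]
top block 0.84 [249. 203.] 4229
top nipple 0.37 [252. 226.] 26
top knob 0.58 [287. 196.] 109
top stand 0.96 [224. 302.] 1134
top stand 0.9 [234. 355.] 636
top stand 0.18 [285. 194.] 136
top gun 0.97 [227. 366.] 413
top gun 0.81 [221. 409.] 463
top flange 0.77 [186. 458.] 1289
top tin 0.98 [185. 120.] 1041
top tin 0.62 [228. 365.] 376
top bearing 0.68 [143. 296.] 682
top spanner 0.66 [294. 278.] 534
```

View pics/top0.png

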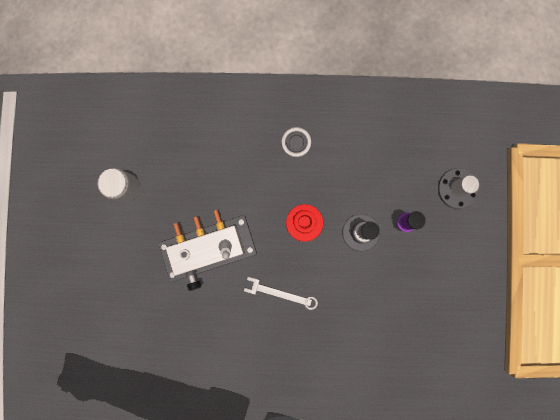

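View pics/side0.png

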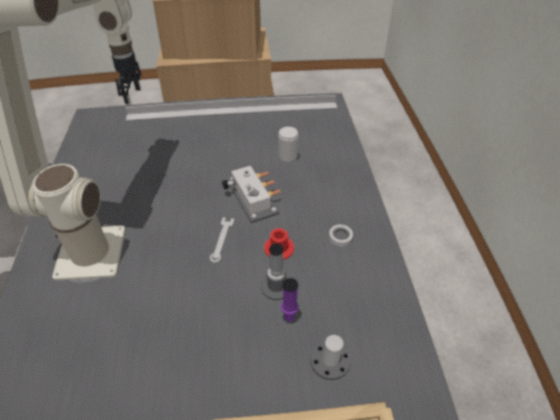

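The top view shows the block at about (207,250), the knob at (193,285), the nipple at about (226,250), the real gun's cap at (368,231) in the grey stand, the red stand at (305,222) and the purple gun at (412,221). The side view agrees.

The moves have no tilt, so I'll pinch the gun along the block's y. Then I can swing it about the pads against the stand's rim.

```bash
cat > h.py <<'E'
from workcell import bot
import cv2, numpy as np
def ray(m,uv):
    p=cv2.undistortPoints(np.array([[uv]],float),m["K"],np.array(m["dist"]))[0,0]
    T=m["world_from_camera"]; return T[:3,3],T[:3,:3]@np.array([p[0],p[1],1])
def atz(m,uv,z):
    o,d=ray(m,uv); return (o+d*(z-o[2])/d[2])[:2]
def proj(m,P):
    T=np.linalg.inv(m["world_from_camera"]); R=cv2.Rodrigues(T[:3,:3])[0]
    return cv2.projectPoints(np.array(P,float).reshape(-1,1,3),R,T[:3,3],m["K"],np.array(m["dist"]))[0][:,0]
def tool(P):
    from scipy.spatial.transform import Rotation as R
    o=bot.get_obs(); return R.from_quat(o["tool_rot"]).inv().apply(np.array(P)-o["eef_pos"])*100
E
python3 - <<'E'
from h import *
bot.camera("top"); m=bot.camera_model("top")
for n,z in [("block",.03),("nipple",.11),("knob",.045),("stand",.01),("gun",.15),("spanner",0)]:
    for d in bot.cut_out("top",n)[:2]:
        c=d["centre"]; print(n,round(d["score"],2),c,atz(m,(c[1],c[0]),z).round(3))
        if n=="block":
            r=cv2.minAreaRect(np.argwhere(d["mask"])[:,::-1].astype(np.float32)); b=cv2.boxPoints(r)
            print([atz(m,p,.01).round(3).tolist() for p in b])
print("cap top", atz(m,(369,231),.170))
from scipy.spatial.transform import Rotation as R
print(R.from_quat(bot.get_obs()["tool_rot"]).as_matrix().round(3))
w=bot.camera_model("wrist"); print(w["K"][0],np.round(w["world_from_camera"],3).tolist())
E
```

```text
nipple 0.45 [252.9, 224.9] [0.502 0.14 ]
stand 0.76 [234.5, 357.2] [ 0.553 -0.163]
stand 0.56 [222.5, 302.1] [ 0.578 -0.03 ]
gun 0.84 [220.5, 413.1] [ 0.582 -0.267]
gun 0.75 [226.3, 367.0] [ 0.568 -0.167]
spanner 0.78 [293.1, 274.7] [0.407 0.032]
cap top [ 0.55695268 -0.16912476]
[[-0.97   0.242 -0.   ]
 [ 0.242  0.97   0.   ]
 [ 0.     0.    -1.   ]]
[304.41545376   0.         283.08282504] [[0.243, 0.928, 0.282, 0.05], [0.97, -0.232, -0.07, 0.503], [0.001, 0.291, -0.957, 0.375], [0.0, 0.0, 0.0, 1.0]]
```

Request:
{"name": "move_arm", "arguments": {
  "motion": [
    {"x": -4, "y": -2, "yaw": -3.3},
    {"x": -8, "y": -4, "yaw": -6.6},
    {"x": -12, "y": -6.1, "yaw": -9.9},
    {"x": -16, "y": -8.1, "yaw": -13.2},
    {"x": -20, "y": -10.1, "yaw": -16.5},
    {"x": -24, "y": -12.2, "yaw": -19.8},
    {"x": -28, "y": -14.2, "yaw": -23.1},
    {"x": -32, "y": -16.2, "yaw": -26.4},
    {"x": -36, "y": -18.3, "yaw": -29.7},
    {"x": -40, "y": -20.3, "yaw": -33},
    {"x": -40, "y": -20.3, "yaw": -33}
  ]
}}

```text
invalid input at $.motion[0]: expected keys x, y, z, yaw
```

Run:
```python
from h import *
im=bot.camera("wrist"); m=bot.camera_model("wrist"); cv2.imwrite("pics/w1.png",im)
o=bot.get_obs(); print(o["clock"],o["eef_pos"],o["tool_rot"],o["joint_pos"].round(2))
for n,z in [("block",.065),("nipple",.107),("knob",.045)]:
    for d in bot.cut_out("wrist",n)[:2]:
        c=d["centre"]; print(n,round(d["score"],2),c,atz(m,(c[1],c[0]),z).round(4))
```

```text
1.4 [0.12117134 0.48509897 0.19152115] [1.22070580e-01 9.92521422e-01 1.68854655e-05 8.83029289e-06] [ 1.33  0.24  0.    1.34 -0.    1.57]
```

View pics/w1.png

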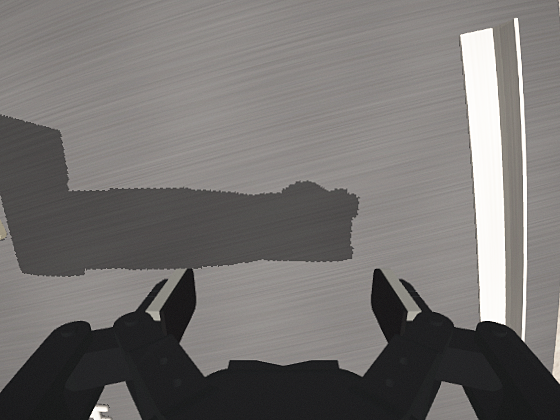

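The picture shows only bench and shadow, because the move was refused: every row needs all four keys.

Request:
{"name": "move_arm", "arguments": {
  "motion": [
    {"x": -4, "y": -2, "z": 0, "yaw": -3.3},
    {"x": -8, "y": -4, "z": 0, "yaw": -6.6},
    {"x": -12, "y": -6.1, "z": 0, "yaw": -9.9},
    {"x": -16, "y": -8.1, "z": 0, "yaw": -13.2},
    {"x": -20, "y": -10.1, "z": 0, "yaw": -16.5},
    {"x": -24, "y": -12.2, "z": 0, "yaw": -19.8},
    {"x": -28, "y": -14.2, "z": 0, "yaw": -23.1},
    {"x": -32, "y": -16.2, "z": 0, "yaw": -26.4},
    {"x": -36, "y": -18.3, "z": 0, "yaw": -29.7},
    {"x": -40, "y": -20.3, "z": 0, "yaw": -33},
    {"x": -40, "y": -20.3, "z": 0, "yaw": -33}
  ]
}}

```text
clock: 2.92
eef_pos: [0.4619, 0.1893, 0.1912]
tool_rot: [-0.163, 0.987, -0.0, 0.0]
ft_force: [0.1, 0.6, 0.1]
grip_width: 0.0853
grasp_force: 0.0
```

```bash
cat > look.py <<'E'
import sys
from h import *
im=bot.camera("wrist"); m=bot.camera_model("wrist"); cv2.imwrite(sys.argv[1],im)
o=bot.get_obs(); print(o["clock"],o["eef_pos"],o["tool_rot"],o["joint_pos"].round(2))
for a in sys.argv[2:]:
    n,z=a.split("=")
    for d in bot.cut_out("wrist",n)[:2]:
        c=d["centre"]; print(n,round(d["score"],2),c,atz(m,(c[1],c[0]),float(z)).round(4))
E
python3 look.py pics/w2.png block=.065 nipple=.107 knob=.045
```

```text
2.975 [0.46060855 0.19029695 0.19121545] [-1.63267136e-01  9.86581840e-01  8.98832046e-05 -3.27371633e-04] [0.39 0.24 0.   1.33 0.   0.06]
block 0.93 [225.8, 280.3] [0.4916 0.1975]
nipple 0.55 [227.4, 219.4] [0.4978 0.14  ]
knob 0.91 [170.5, 318.8] [0.4247 0.2189]
```

View pics/w2.png

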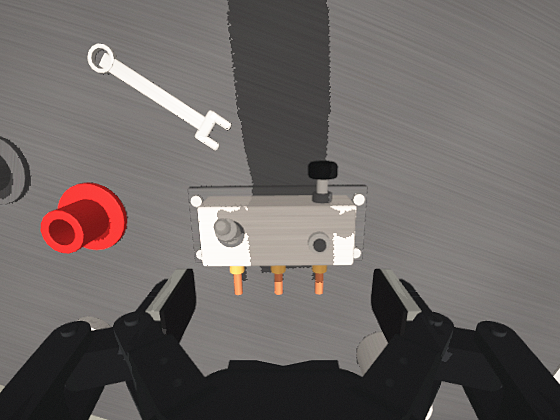

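The wrist view shows the plate's front edge level from (189,186) to (366,186), the knob at (322,170), the nipple at (224,230) and the plug at (318,242). So the tool's y already lies along the block's y.

Run:
```python
from h import *
from scipy.spatial.transform import Rotation as R
m=bot.camera_model("wrist")
t=R.from_quat(bot.get_obs()["tool_rot"]).as_matrix(); th=np.arctan2(-t[0,1],t[1,1]); print("tool y yaw",np.degrees(th))
P=[atz(m,p,.065) for p in [(197,206),(357,206),(200,266),(354,266)]]
for a in ((0,1),(2,3)):
    d=P[a[1]]-P[a[0]]; print("yaw",np.degrees(np.arctan2(-d[0],d[1])),np.linalg.norm(d))
c=np.mean(P,0); print("top centre(x: +5?)",c,"depth",np.linalg.norm(P[2]-P[0]))
pl=atz(m,(318,242),.079); kn=atz(m,(322.5,170),.050)
c2=lambda x,y:np.array([np.cos(th)*x-np.sin(th)*y,np.sin(th)*x+np.cos(th)*y])
print("plug",pl,"knob",kn)
print("block origin from top(c at x=+5):",c-c2(.005,0),"from knob",kn-c2(-.065,.05))
o=kn-c2(-.065,.05)
for o in (c-c2(.005,0),kn-c2(-.065,.05)):
    bp=lambda x,y,z:[*(o+c2(x,y)),z]
    print("nipple",bp(-.025,-.05,.112),proj(m,[bp(-.025,-.05,.112),bp(-.065,.05,.045),bp(.0,.045,.079)]).round(1).tolist())
print("tool->knob",tool([*kn,.045]))
```

```text
tool y yaw 19.020803697700085
yaw 18.984556761258315 0.16938118518041786
yaw 19.00136363821618 0.1736243098121647
top centre(x: +5?) [0.50377224 0.19986789] depth 0.07006827517780703
plug [0.48992526 0.24073492] knob [0.42093982 0.22300872]
block origin from top(c at x=+5): [0.49904524 0.19823833] from knob [0.49868641 0.19692295]
nipple [np.float64(0.491705800231509), np.float64(0.14282053074240186), 0.112] [[221.1, 224.7], [322.9, 170.0], [319.9, 237.3]]
nipple [np.float64(0.491346978756519), np.float64(0.14150514599793793), 0.112] [[219.8, 223.9], [321.9, 169.3], [318.9, 236.6]]
tool->knob [ 2.59571774  4.20299517 14.64813935]
```

Request:
{"name": "move_arm", "arguments": {
  "motion": [
    {"x": 1.3, "y": 2.1, "z": 4, "yaw": 0},
    {"x": 2.6, "y": 4.2, "z": 8, "yaw": 0},
    {"x": 2.6, "y": 4.2, "z": 12, "yaw": 0},
    {"x": 2.6, "y": 4.2, "z": 15, "yaw": 0},
    {"x": 2.6, "y": 4.2, "z": 16.5, "yaw": 0},
    {"x": 2.6, "y": 4.2, "z": 16.5, "yaw": 0}
  ]
}}

```text
clock: 3.88
eef_pos: [0.4198, 0.2227, 0.0256]
tool_rot: [-0.166, 0.986, -0.0, -0.001]
ft_force: [-0.0, 0.5, 0.7]
grip_width: 0.0853
grasp_force: 0.0
```

Request:
{"name": "move_arm", "arguments": {
  "motion": [
    {"x": 0, "y": 0, "z": 0, "yaw": 0},
    {"x": 0, "y": 0, "z": 0, "yaw": 0},
    {"x": 0, "y": 0, "z": 0, "yaw": 0},
    {"x": 0, "y": 0, "z": 0, "yaw": 0},
    {"x": 0, "y": 0, "z": 0, "yaw": 0},
    {"x": 0, "y": 0, "z": 0, "yaw": 0}
  ],
  "gripper": -0.6
}}

```text
clock: 4.62
eef_pos: [0.4219, 0.2224, 0.0265]
tool_rot: [-0.165, 0.986, 0.0, 0.0]
ft_force: [0.7, -1.4, 0.4]
grip_width: 0.0171
grasp_force: 0.0
```

```bash
python3 look.py pics/w3.png knob=.045 block=.065
python3 - <<'E'
import cv2; im=cv2.imread("pics/w3.png"); cv2.imwrite("pics/w3c.png",cv2.resize(im[100:380,140:420],None,fx=2,fy=2))
E
```

```text
4.675 [0.42182594 0.22241542 0.02648075] [-1.64757520e-01  9.86334101e-01  4.87815860e-06 -2.96912023e-05] [ 0.49  0.34 -0.33  0.91  0.    0.15]
knob 0.69 [260.3, 279.9] [0.4264 0.2217]
block 0.7 [296.4, 182.1] [0.4555 0.1751]
```

View pics/w3.png

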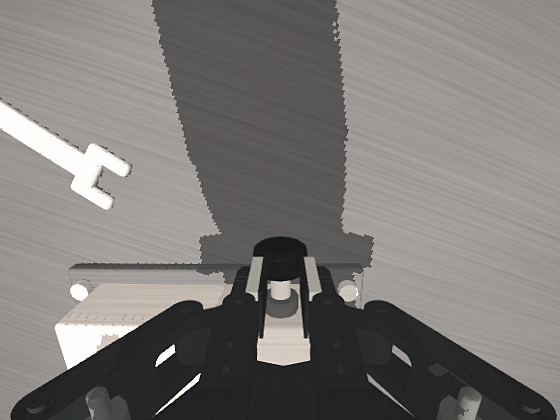

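Run:
```python
from h import *
m=bot.camera_model("wrist"); th=np.radians(19); o=np.array([.499,.1976])
c2=lambda x,y:np.array([np.cos(th)*x-np.sin(th)*y,np.sin(th)*x+np.cos(th)*y])
for t in (0,.0125,.025):
    print(t,proj(m,[[*(o+c2(x-t,.05+y)),z] for x,y,z in [(-.0735,0,.061),(-.0565,0,.061),(-.0735,.016,.045),(-.0735,-.016,.045)]]).round().tolist())
from scipy.spatial.transform import Rotation as R
Rm=R.from_quat(bot.get_obs()["tool_rot"]).as_matrix(); p=bot.get_obs()["eef_pos"]
print("pad pts",proj(m,[p+Rm@np.array(v) for v in [(.011,.0085,-.019),(-.011,.0085,-.019),(.011,.0085,0),(.011,-.0085,0)]]).round())
```

```text
0 [[286.0, 252.0], [286.0, 280.0], [314.0, 240.0], [258.0, 240.0]]
0.0125 [[286.0, 229.0], [286.0, 259.0], [314.0, 220.0], [258.0, 220.0]]
0.025 [[286.0, 206.0], [286.0, 237.0], [315.0, 199.0], [257.0, 199.0]]
pad pts [[298. 237.]
 [298. 271.]
 [297. 226.]
 [270. 226.]]
```

View pics/w3c.png

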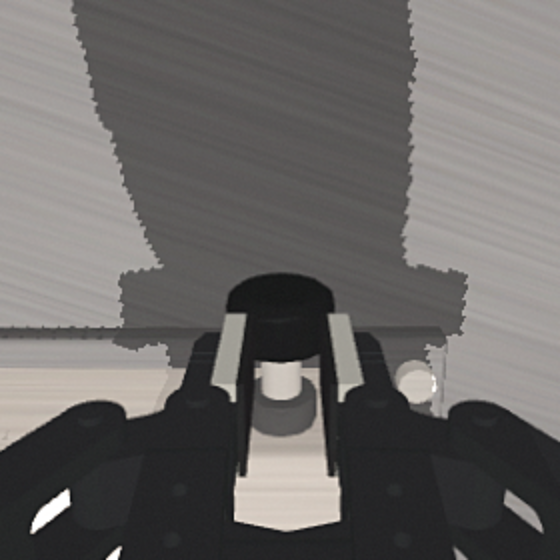

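The crop shows the knob still home, its rim at rows 240–280, with the pads on either side of it. The reported width only matches the commanded one, so I'll close firmly and check the force.

Request:
{"name": "move_arm", "arguments": {
  "motion": [
    {"x": 0, "y": 0, "z": 0, "yaw": 0},
    {"x": 0, "y": 0, "z": 0, "yaw": 0},
    {"x": 0, "y": 0, "z": 0, "yaw": 0}
  ],
  "gripper": -1
}}

```text
clock: 5.15
eef_pos: [0.4218, 0.2225, 0.0265]
tool_rot: [-0.165, 0.986, -0.0, -0.0]
ft_force: [-0.5, 0.3, -0.3]
grip_width: -0.0001
grasp_force: 0.0
```

```bash
python3 look.py pics/w4.png knob=.045
python3 - <<'E'
import sys; sys.path.insert(0,".")
from h import *
im=bot.camera("side"); cv2.imwrite("pics/s4.png",im)
a=cv2.imread("pics/w4.png")[180:380,180:380]; b=im[140:240,180:280]
cv2.imwrite("pics/c4.png",np.hstack([cv2.resize(a,(400,400)),cv2.resize(b,(400,400),interpolation=cv2.INTER_CUBIC)]))
E
```

```text
5.2 [0.42178944 0.22247638 0.02649187] [-1.64839848e-01  9.86320345e-01  3.39216960e-06 -2.62190808e-05] [ 0.49  0.34 -0.33  0.91  0.    0.15]
```

View pics/c4.png

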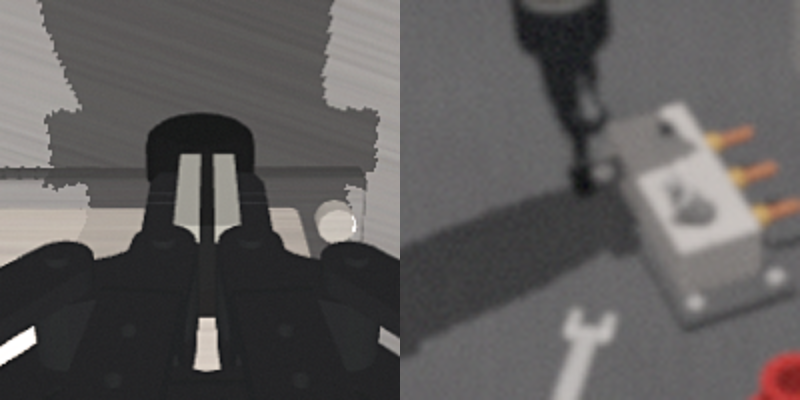

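Run:
```python
from h import *
from scipy.spatial.transform import Rotation as R
m=bot.camera_model("wrist"); ob=bot.get_obs(); Rm=R.from_quat(ob["tool_rot"]).as_matrix(); p=ob["eef_pos"]
T=m["world_from_camera"]; print("cam in tool",(Rm.T@(T[:3,3]-p)).round(4), (Rm.T@T[:3,2]).round(3))
for x in (-.011,0,.011):
  for z in (-.04,-.02,0): print(x,z,proj(m,[p+Rm@np.array([x,y,z]) for y in (-.005,.005)]).round(1).tolist())
o=p+Rm@np.array([0,0,0]); print("z of top knob")
# open, first pose
print("open tip",proj(m,[p+Rm@np.array([x,-.0427,-.013]) for x in (-.011,0,.011)]).round(1).tolist())
for d in bot.cut_out("side","knob")[:2]: print(d["score"],d["centre"],d["mask"].sum())
```

```text
cam in tool [ 0.0738 -0.0004 -0.1834] [-0.292  0.001  0.957]
-0.011 -0.04 [[274.3, 289.4], [293.0, 289.4]]
-0.011 -0.02 [[275.2, 271.9], [292.0, 271.9]]
-0.011 0 [[275.9, 257.8], [291.1, 257.8]]
0 -0.04 [[274.1, 270.9], [293.3, 270.8]]
0 -0.02 [[275.0, 255.0], [292.1, 255.0]]
0 0 [[275.8, 242.2], [291.2, 242.2]]
0.011 -0.04 [[273.9, 251.5], [293.5, 251.5]]
0.011 -0.02 [[274.9, 237.4], [292.3, 237.4]]
0.011 0 [[275.7, 226.1], [291.4, 226.1]]
z of top knob
open tip [[214.7, 266.5], [213.4, 250.2], [212.1, 233.2]]
```

Run:
```python
from h import *
m=bot.camera_model("side")
for z in (.192,.21,.23): print(z,proj(m,[[.121,.4848,z]]).round(1))
for z in (.0265,.045,.061): print(z,proj(m,[[.4218,.2225,z]]).round(1))
a=cv2.imread("pics/side0.png")[60:120,95:155]; b=cv2.imread("pics/s4.png")[150:210,195:255]
cv2.imwrite("pics/c5.png",np.hstack([cv2.resize(x,(400,400),interpolation=cv2.INTER_CUBIC) for x in (a,b)]))
```

```text
0.192 [[136.  109.8]]
0.21 [[134.9 105.4]]
0.23 [[133.6 100.5]]
0.0265 [[225.1 188.5]]
0.045 [[224.6 184.4]]
0.061 [[224.2 180.8]]
```

View pics/c5.png

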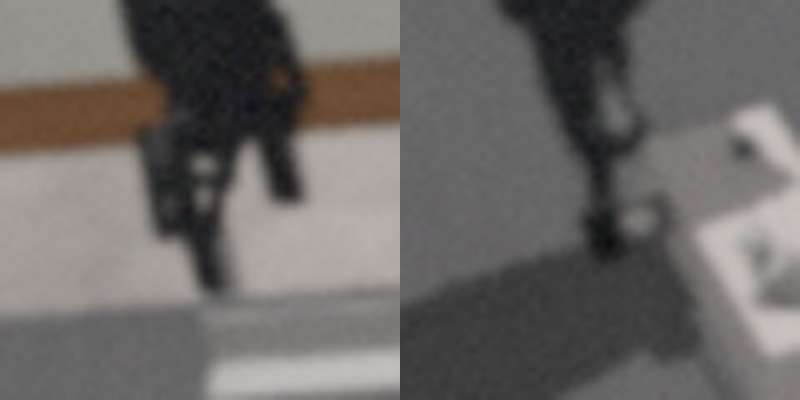

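The crops show the finger tips well above where the reported TCP projects. At the start the mid-tip is near (132,96) while the TCP projects to (136,110), and the wrist view agrees. The tips sit about 38 mm short of the reported TCP, so the fingers closed above the knob. I'll open and go down by that amount in small steps.

Request:
{"name": "move_arm", "arguments": {
  "motion": [
    {"x": 0, "y": 0, "z": 0, "yaw": 0},
    {"x": 0, "y": 0, "z": 0, "yaw": 0},
    {"x": 0, "y": 0, "z": 0, "yaw": 0},
    {"x": 0, "y": 0, "z": 0, "yaw": 0},
    {"x": 0, "y": 0, "z": 1, "yaw": 0},
    {"x": 0, "y": 0, "z": 2, "yaw": 0},
    {"x": 0, "y": 0, "z": 2.5, "yaw": 0}
  ],
  "gripper": 0.6
}}

```text
clock: 6.22
eef_pos: [0.421, 0.222, 0.0003]
tool_rot: [-0.165, 0.986, -0.0, -0.001]
ft_force: [0.2, -1.0, 0.0]
grip_width: 0.0681
grasp_force: 0.0
```

Request:
{"name": "move_arm", "arguments": {
  "motion": [
    {"x": 0, "y": 0, "z": 0.4, "yaw": 0},
    {"x": 0, "y": 0, "z": 0.8, "yaw": 0},
    {"x": 0, "y": 0, "z": 0.8, "yaw": 0}
  ]
}}

```text
clock: 6.6
eef_pos: [0.4216, 0.2224, -0.0067]
tool_rot: [-0.165, 0.986, -0.0, -0.0]
ft_force: [-0.3, -0.2, 0.8]
grip_width: 0.0682
grasp_force: 0.0
```

Request:
{"name": "move_arm", "arguments": {
  "motion": [
    {"x": 0, "y": 0, "z": 0, "yaw": 0},
    {"x": 0, "y": 0, "z": 0, "yaw": 0},
    {"x": 0, "y": 0, "z": 0, "yaw": 0},
    {"x": 0, "y": 0, "z": 0, "yaw": 0},
    {"x": 0, "y": 0, "z": 0, "yaw": 0}
  ],
  "gripper": -1
}}

```text
clock: 7.22
eef_pos: [0.4228, 0.2206, -0.0057]
tool_rot: [-0.164, 0.986, -0.002, 0.001]
ft_force: [0.5, -5.6, 5.3]
grip_width: 0.0297
grasp_force: 58.9
```

The knob is gripped (58.9 N), which confirms the offset. Now I'll pull it out.

Request:
{"name": "move_arm", "arguments": {
  "motion": [
    {"x": 0.5, "y": 0, "z": 0, "yaw": 0},
    {"x": 1, "y": 0, "z": 0, "yaw": 0},
    {"x": 1.5, "y": 0, "z": 0, "yaw": 0},
    {"x": 2, "y": 0, "z": 0, "yaw": 0},
    {"x": 2.5, "y": 0, "z": 0, "yaw": 0},
    {"x": 2.6, "y": 0, "z": 0, "yaw": 0},
    {"x": 2.6, "y": 0, "z": 0, "yaw": 0},
    {"x": 2.6, "y": 0, "z": 0, "yaw": 0}
  ]
}}

```text
clock: 8.22
eef_pos: [0.3993, 0.2123, -0.0056]
tool_rot: [-0.164, 0.986, -0.002, 0.002]
ft_force: [3.1, -6.2, 3.3]
grip_width: 0.0292
grasp_force: 60.5
```

Request:
{"name": "move_arm", "arguments": {
  "motion": [
    {"x": -0.5, "y": 0, "z": 0, "yaw": 0},
    {"x": -1, "y": 0, "z": 0, "yaw": 0},
    {"x": -1.5, "y": 0, "z": 0, "yaw": 0},
    {"x": -2, "y": 0, "z": 0, "yaw": 0},
    {"x": -2.5, "y": 0, "z": 0, "yaw": 0},
    {"x": -2.7, "y": 0, "z": 0, "yaw": 0},
    {"x": -2.7, "y": 0, "z": 0, "yaw": 0},
    {"x": -2.7, "y": 0, "z": 0, "yaw": 0}
  ]
}}

```text
clock: 9.22
eef_pos: [0.4227, 0.2205, -0.0057]
tool_rot: [-0.164, 0.986, -0.002, -0.0]
ft_force: [-2.9, -6.1, 8.0]
grip_width: 0.0294
grasp_force: 60.9
```

Request:
{"name": "move_arm", "arguments": {
  "motion": [
    {"x": 0.1, "y": 0, "z": 0, "yaw": 0},
    {"x": 0.1, "y": 0, "z": 0, "yaw": 0},
    {"x": 0.1, "y": 0, "z": 0, "yaw": 0},
    {"x": 0.1, "y": 0, "z": 0, "yaw": 0},
    {"x": 0.1, "y": 0, "z": 0, "yaw": 0}
  ],
  "gripper": 1
}}

```text
clock: 9.85
eef_pos: [0.4218, 0.2226, -0.0066]
tool_rot: [-0.165, 0.986, 0.0, -0.0]
ft_force: [1.0, -0.3, -0.7]
grip_width: 0.0856
grasp_force: 0.0
```

Request:
{"name": "move_arm", "arguments": {
  "motion": [
    {"x": 0, "y": 0, "z": -4, "yaw": 0},
    {"x": 0, "y": 0, "z": -8, "yaw": 0},
    {"x": 0, "y": 0, "z": -13, "yaw": 0},
    {"x": 0, "y": 0, "z": -18, "yaw": 0},
    {"x": 0, "y": 0, "z": -19.7, "yaw": 0},
    {"x": 0, "y": 0, "z": -19.7, "yaw": 0}
  ]
}}

```text
clock: 10.6
eef_pos: [0.4229, 0.2231, 0.192]
tool_rot: [-0.165, 0.986, 0.001, 0.002]
ft_force: [0.4, 0.2, -0.1]
grip_width: 0.0855
grasp_force: 0.0
```

Run:
```python
from h import *
im=bot.camera("wrist"); m=bot.camera_model("wrist"); cv2.imwrite("pics/w6.png",im)
th=np.radians(19); o=np.array([.499,.1976])
for d in bot.cut_out("wrist","knob")[:2]:
    c=d["centre"]; q=atz(m,(c[1],c[0]),.048)-o
    print(d["score"],c,"block x,y",q@[np.cos(th),np.sin(th)],q@[-np.sin(th),np.cos(th)])
print(bot.get_obs()["eef_pos"])
bot.camera("top"); mt=bot.camera_model("top")
for n,z in (("gun",.17),("stand",.01)):
  for d in bot.cut_out("top",n)[:2]: print(n,d["centre"],d["mask"].sum())
print("tool to gun est",tool([.557,-.169,.17]))
```

```text
0.95 [193.2, 281.1] block x,y -0.06502003514802081 0.04640418792945765
[0.42125749 0.22220342 0.18953856]
gun [220.0, 411.2] 485
gun [234.1, 357.7] 672
stand [235.6, 358.3] 667
stand [224.5, 302.9] 1099
tool to gun est [ -0.1655592  -41.39781909   1.91401144]
```

The knob is home again, at block x = -65 mm. On the way to the gun I'll stop over the nipple and measure it near the picture's centre column.

Request:
{"name": "move_arm", "arguments": {
  "motion": [
    {"x": 0, "y": -3, "z": 0, "yaw": 0},
    {"x": 0, "y": -6, "z": 0, "yaw": 0},
    {"x": 0, "y": -9, "z": 0, "yaw": 0},
    {"x": 0, "y": -10, "z": 0, "yaw": 0},
    {"x": 0, "y": -10, "z": 0, "yaw": 0},
    {"x": 0, "y": -10, "z": 0, "yaw": 0}
  ]
}}

```text
clock: 11.6
eef_pos: [0.454, 0.1286, 0.1902]
tool_rot: [-0.165, 0.986, 0.0, -0.0]
ft_force: [0.6, -0.4, -0.0]
grip_width: 0.085
grasp_force: 0.0
```

```bash
python3 look.py pics/w7.png nipple=.107 knob=.045
python3 - <<'E'
from h import *
m=bot.camera_model("wrist"); im=cv2.imread("pics/w7.png")
th=np.radians(19)
c2=lambda x,y:np.array([np.cos(th)*x-np.sin(th)*y,np.sin(th)*x+np.cos(th)*y])
for o in ([.499,.1976],[.500,.1943]):
    print(proj(m,[[*(np.array(o)+c2(x,y)),z] for x,y,z in [(-.025,-.05,.112),(-.065,.05,.045),(0,.045,.079),(-.03,-.085,.065),(-.03,.085,.065)]]).round(1).tolist())
cv2.imwrite("pics/w7c.png",cv2.resize(im[130:330,180:440],None,fx=3,fy=3))
E
```

```text
11.65 [0.45401941 0.12865431 0.19031414] [-1.65386393e-01  9.86228818e-01  1.41494369e-04 -2.00694834e-04] [ 0.28  0.19 -0.07  1.32  0.   -0.06]
nipple 0.76 [254.5, 282.7] [0.4977 0.1432]
knob 0.95 [194.2, 367.1] [0.4248 0.2172]
[[283.9, 250.6], [373.7, 193.0], [372.7, 259.6], [251.2, 228.8], [407.9, 228.7]]
[[280.2, 250.5], [370.6, 192.9], [369.5, 259.6], [248.0, 228.7], [404.8, 228.6]]
```

View pics/w7c.png

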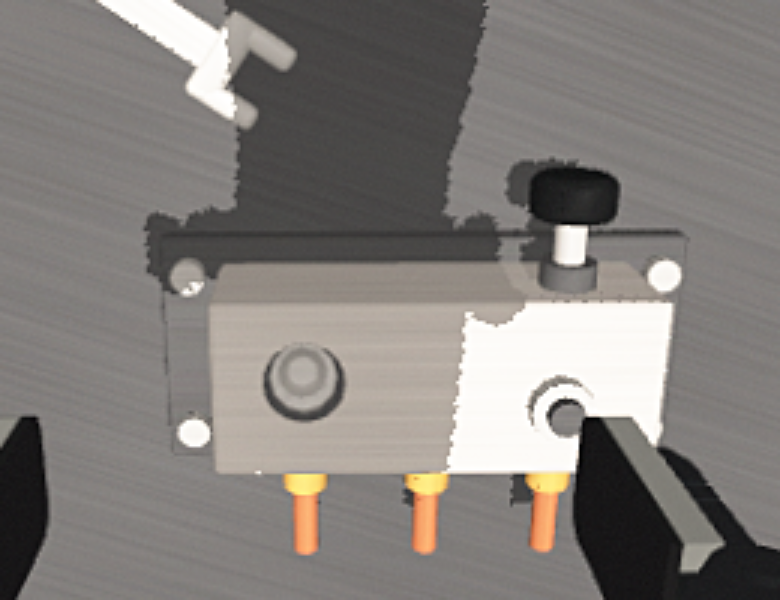

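The crop shows the nipple's flat top at crop (302,371), which is full-picture (280.7,253.7), with the block square in the view. I'll take its world position and carry on to the gun.

Run:
```python
from h import *
m=bot.camera_model("wrist"); n=atz(m,(280.7,253.6),.112); print("nipple",n,tool([*n,.112])); print(tool([.557,-.169,.17]))
```

```text
nipple [0.49547505 0.14037545] [-4.29451918 -0.24426444  7.84619243]
[-1.09532251e-02 -3.14944854e+01  2.04105543e+00]
```

Request:
{"name": "move_arm", "arguments": {
  "motion": [
    {"x": 0, "y": -4, "z": 0, "yaw": 0},
    {"x": 0, "y": -8, "z": 0, "yaw": 0},
    {"x": 0, "y": -12, "z": 0, "yaw": 0},
    {"x": 0, "y": -16, "z": 0, "yaw": 0},
    {"x": 0, "y": -20, "z": 0, "yaw": 0},
    {"x": 0, "y": -24, "z": 0, "yaw": 0},
    {"x": 0, "y": -28, "z": 0, "yaw": 0},
    {"x": 0, "y": -31, "z": 0, "yaw": 0},
    {"x": 0, "y": -31, "z": 0, "yaw": 0},
    {"x": 0, "y": -31, "z": 0, "yaw": 0}
  ]
}}

```text
clock: 13.0
eef_pos: [0.5549, -0.1644, 0.1903]
tool_rot: [-0.165, 0.986, 0.0, -0.0]
ft_force: [0.1, 0.4, 0.0]
grip_width: 0.0854
grasp_force: 0.0
```

```bash
python3 look.py pics/w8.png gun=.13 stand=.03
```

```text
13.05 [ 0.55487986 -0.16408865  0.19045116] [-1.65427801e-01  9.86221835e-01  3.08172487e-04 -1.98254020e-04] [-0.29  0.4   0.23  1.4   0.   -0.62]
gun 0.83 [200.3, 158.1] [ 0.5766 -0.267 ]
gun 0.8 [219.7, 275.8] [ 0.5606 -0.1688]
stand 0.98 [237.2, 373.0] [ 0.5742 -0.0419]
stand 0.92 [174.7, 280.4] [ 0.539  -0.1728]
```

View pics/w8.png

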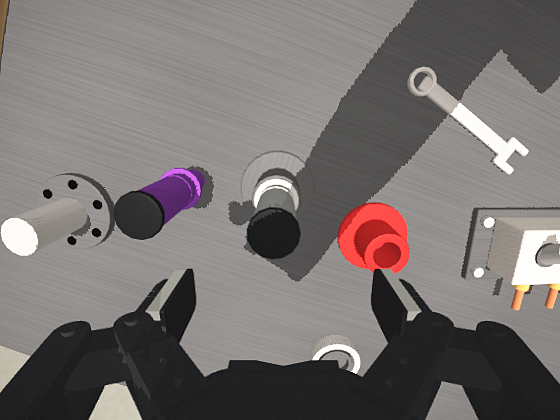

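The gun's cap top is at (274,232) and the stand disc is centred near (277,188). The purple gun (139,215) and the red stand are well to either side.

Run:
```python
from h import *
m=bot.camera_model("wrist")
for uv,z in (((274,232),.170),((277,188),.010),((139,215),.17),((387,252),.065)): p=atz(m,uv,z); print(p,tool([*p,z]))
```

```text
[ 0.55761657 -0.17023351] [-0.04601808 -0.6726134   2.0707343 ]
[ 0.5590996  -0.17051202] [-0.17583416 -0.75071265 18.0707286 ]
[ 0.57693499 -0.26503624] [  1.22482477 -10.26388697   2.06863665]
[ 0.57637894 -0.03453304] [-6.2511458  11.53800459 12.57376466]
```

Request:
{"name": "move_arm", "arguments": {
  "motion": [
    {"x": -0.1, "y": -0.7, "z": 0, "yaw": 0},
    {"x": -0.1, "y": -0.7, "z": 3, "yaw": 0},
    {"x": -0.1, "y": -0.7, "z": 6, "yaw": 0},
    {"x": -0.1, "y": -0.7, "z": 9, "yaw": 0},
    {"x": -0.1, "y": -0.7, "z": 10.5, "yaw": 0},
    {"x": -0.1, "y": -0.7, "z": 10.5, "yaw": 0}
  ]
}}

```text
clock: 13.9
eef_pos: [0.5576, -0.1713, 0.0846]
tool_rot: [-0.165, 0.986, 0.0, -0.001]
ft_force: [-0.3, -0.6, 1.0]
grip_width: 0.0852
grasp_force: 0.0
```

Request:
{"name": "move_arm", "arguments": {
  "motion": [
    {"x": 0, "y": 0, "z": 0, "yaw": 0},
    {"x": 0, "y": 0, "z": 0, "yaw": 0},
    {"x": 0, "y": 0, "z": 0, "yaw": 0},
    {"x": 0, "y": 0, "z": 0, "yaw": 0},
    {"x": 0, "y": 0, "z": 0, "yaw": 0}
  ],
  "gripper": -1
}}

```text
clock: 14.52
eef_pos: [0.5591, -0.1713, 0.0868]
tool_rot: [-0.165, 0.986, -0.0, 0.001]
ft_force: [-1.0, 2.3, 5.5]
grip_width: 0.0357
grasp_force: 59.0
```

The gun is gripped at 35.7 mm. I'll lift it 38 mm so the nose tip stays about 11 mm in the bore, then swing the grip towards the block's front. The rim holds the nose, so the gun should tilt about 28° in the pads.

Request:
{"name": "move_arm", "arguments": {
  "motion": [
    {"x": 0, "y": 0, "z": -1, "yaw": 0},
    {"x": 0, "y": 0, "z": -2, "yaw": 0},
    {"x": 0, "y": 0, "z": -3, "yaw": 0},
    {"x": 0, "y": 0, "z": -3.8, "yaw": 0},
    {"x": 0, "y": 0, "z": -3.8, "yaw": 0},
    {"x": 0, "y": 0, "z": -3.8, "yaw": 0}
  ]
}}

```text
clock: 15.28
eef_pos: [0.5581, -0.1715, 0.1232]
tool_rot: [-0.165, 0.986, 0.0, -0.0]
ft_force: [0.8, -0.3, -2.9]
grip_width: 0.0355
grasp_force: 60.2
```

Request:
{"name": "move_arm", "arguments": {
  "motion": [
    {"x": 0.4, "y": 0, "z": 0, "yaw": 0},
    {"x": 0.8, "y": 0, "z": 0, "yaw": 0},
    {"x": 1.2, "y": 0, "z": 0, "yaw": 0},
    {"x": 1.6, "y": 0, "z": 0, "yaw": 0},
    {"x": 2, "y": 0, "z": 0, "yaw": 0}
  ]
}}

```text
clock: 15.9
eef_pos: [0.5394, -0.1781, 0.1235]
tool_rot: [-0.165, 0.986, 0.0, 0.0]
ft_force: [3.0, 1.2, -3.9]
grip_width: 0.0353
grasp_force: 60.0
```

The drag is only 3 N, so the gun is pivoting. I'll continue to about 29°.

Request:
{"name": "move_arm", "arguments": {
  "motion": [
    {"x": 0.4, "y": 0, "z": 0.07, "yaw": 0},
    {"x": 0.9, "y": 0, "z": 0.13, "yaw": 0},
    {"x": 1.4, "y": 0, "z": 0.22, "yaw": 0},
    {"x": 1.9, "y": 0, "z": 0.3, "yaw": 0},
    {"x": 2.4, "y": 0, "z": 0.4, "yaw": 0},
    {"x": 2.9, "y": 0, "z": 0.55, "yaw": 0},
    {"x": 3.4, "y": 0, "z": 0.7, "yaw": 0},
    {"x": 3.9, "y": 0, "z": 0.85, "yaw": 0},
    {"x": 4.4, "y": 0, "z": 1, "yaw": 0},
    {"x": 4.4, "y": 0, "z": 1, "yaw": 0}
  ]
}}

```text
clock: 17.15
eef_pos: [0.497, -0.1926, 0.1131]
tool_rot: [-0.165, 0.986, -0.0, -0.001]
ft_force: [2.5, 1.1, -2.5]
grip_width: 0.035
grasp_force: 60.0
```

Request:
{"name": "move_arm", "arguments": {
  "motion": [
    {"x": 0, "y": 0, "z": -1.5, "yaw": 0},
    {"x": 0, "y": 0, "z": -4, "yaw": 0},
    {"x": 0, "y": 0, "z": -8, "yaw": 0},
    {"x": 0, "y": 0, "z": -10, "yaw": 0},
    {"x": 0, "y": 0, "z": -10, "yaw": 0},
    {"x": 0, "y": 0, "z": -10, "yaw": 0}
  ]
}}

```text
clock: 17.9
eef_pos: [0.4967, -0.1923, 0.2125]
tool_rot: [-0.165, 0.986, 0.0, -0.001]
ft_force: [-0.2, 0.1, -3.5]
grip_width: 0.0352
grasp_force: 60.6
```

```bash
cat > fit.py <<'E'
from h import *
from scipy.spatial.transform import Rotation as R
from scipy.optimize import minimize
prof=[(-.049,.0145),(-.046,.0125),(-.02,.0125),(0,.012),(0,.023),(.006,.023),(.006,.018),(.098,.018),(.098,.0195),(.105,.0195)]
a=np.linspace(0,2*np.pi,24,endpoint=False)
def sil(m,G,u,zg):
    e=np.linalg.svd(u[None])[2][1:]
    im=np.zeros((420,560),np.uint8)
    for (z0,r0),(z1,r1) in zip(prof,prof[1:]):
        P=np.vstack([G+u*(z-zg)+r*(np.cos(a)[:,None]*e[0]+np.sin(a)[:,None]*e[1]) for z,r in ((z0,r0),(z1,r1))])
        q=proj(m,P)
        cv2.fillConvexPoly(im,cv2.convexHull((q*16).astype(np.int32)),1,shift=4)
    return im>0
def run(cams=("side","top","wrist")):
    o=bot.get_obs(); T=R.from_quat(o["tool_rot"]).as_matrix(); tcp=o["eef_pos"]; M={}
    for c in cams:
        bot.camera(c); m=bot.camera_model(c); tgt=proj(m,[tcp])[0]
        L=[d for d in bot.cut_out(c,"gun") if d["score"]>.2]
        if L:
            d=min(L,key=lambda d:np.linalg.norm(np.array(d["centre"])[::-1]-tgt)); M[c]=(m,d["mask"]); print(c,d["score"],d["centre"],int(d["mask"].sum()),tgt.round())
    def cost(p,full=False):
        phi,gx,gz=p[0],p[1]*.01,p[2]*.01
        u=T@np.array([np.sin(phi),0,-np.cos(phi)])
        G=tcp+T@np.array([gx,0,gz])
        s=[]
        for c,(m,k) in M.items():
            x=sil(m,G,u,.082); h=np.linalg.norm
            # distance between silhouette and mask: mask outside model (strong), extents along principal axis
            s.append(((k&~x).sum()*1.5+.3*(x&~k).sum())/k.sum())
        return s if full else sum(s)
    best=min((minimize(cost,[p0,0,z0],method="Nelder-Mead",options=dict(initial_simplex=[[p0,0,z0],[p0+.15,0,z0],[p0,.6,z0],[p0,0,z0+1]])) for p0 in (.35,.55) for z0 in (-5,-7)),key=lambda r:r.fun)
    print("phi deg",np.degrees(best.x[0]),"grip(z82) in tool x,z cm",best.x[1:],best.fun,np.round(cost(best.x,True),2))
    for dp in (-.15,-.07,.07,.15): print(dp,round(cost(best.x+[dp,0,0]),3),end=" ")
    print(o["clock"],o["eef_pos"])
run()
E
python3 fit.py
```

```text
side 0.92 [244.5, 265.6] 398 [251. 246.]
top 0.69 [219.6, 409.7] 411 [383. 261.]
wrist 0.86 [315.2, 286.5] 7895 [284. 242.]
phi deg 24.05025090169811 grip(z82) in tool x,z cm [-0.91770664 -6.16317032] 2.528295128513506 [0.29 2.2  0.03]
-0.15 3.093 -0.07 2.739 0.07 2.75 0.15 3.128 17.9 [ 0.49665106 -0.19233628  0.21247743]
```

```bash
sed -i 's/^run()$/import sys; run(sys.argv[1:])/' fit.py; python3 fit.py wrist side; python3 fit.py wrist
```

```text
wrist 0.58 [317.2, 284.8] 7801 [284. 242.]
side 0.91 [242.6, 267.2] 423 [251. 246.]
phi deg 25.582349337159307 grip(z82) in tool x,z cm [-0.97466783 -6.16172319] 0.2992689607897151 [0.03 0.27]
-0.15 0.96 -0.07 0.56 0.07 0.507 0.15 0.828 18.2 [ 0.49729229 -0.19225042  0.2126581 ]
wrist 0.75 [316.4, 286.7] 7896 [284. 242.]
phi deg 25.210179181543516 grip(z82) in tool x,z cm [-0.94307916 -6.15443022] 0.029179331306990883 [0.03]
-0.15 0.115 -0.07 0.062 0.07 0.071 0.15 0.092 18.4 [ 0.49773883 -0.19232271  0.21332027]
```

```bash
cat > fit2.py <<'E'
import sys
src=open("fit.py").read().replace("import sys; run(sys.argv[1:])","")
src=src.replace('    best=min((','    for gx in (-1,-.6,-.2,.2):\n        r=min((minimize(lambda q:cost([q[0],gx,q[1]]),[p0,-6],method="Nelder-Mead",options=dict(initial_simplex=[[p0,-6],[p0+.1,-6],[p0,-5.3]])) for p0 in (.35,.5)),key=lambda r:r.fun); print(gx,np.degrees(r.x[0]).round(1),r.x[1].round(2),np.round(cost([r.x[0],gx,r.x[1]],True),3))\n    return\n    best=min((')
exec(src); run(sys.argv[1:])
E
python3 fit2.py wrist side
python3 - <<'E'
from h import *
bot.camera("top"); m=bot.camera_model("top"); print([(d["score"],d["centre"],int(d["mask"].sum())) for d in bot.cut_out("top","gun")],proj(m,[bot.get_obs()["eef_pos"]+[0,0,.06]]))
E
```

```text
wrist 0.77 [315.8, 286.1] 7926 [283. 242.]
side 0.89 [241.3, 265.5] 332 [251. 246.]
-1 24.6 -6.13 [0.034 0.415]
-0.6 25.6 -6.58 [0.042 0.416]
-0.2 27.1 -7.0 [0.065 0.43 ]
0.2 27.9 -7.17 [0.106 0.481]
[(0.84, [217.4, 410.6], 354), (0.61, [234.6, 373.7], 442), (0.42, [251.1, 204.9], 4152)] [[387.92029412 260.72614896]]
```

The fit gives a tilt of about 25.4°, with the mouth at tool (-6.6, 0, +5.7) cm. That agrees with the nose having hung in the stand's bore during the swing. I'll move to a point 25 mm out along the nipple's axis.

Request:
{"name": "move_arm", "arguments": {
  "motion": [
    {"x": 0, "y": 1.5, "z": 0, "yaw": 0},
    {"x": -0.2, "y": 4.5, "z": 0, "yaw": 0},
    {"x": -0.5, "y": 7.5, "z": 0, "yaw": 0},
    {"x": -0.8, "y": 10.5, "z": 0, "yaw": 0},
    {"x": -1.1, "y": 13.5, "z": 0, "yaw": 0},
    {"x": -1.4, "y": 16.5, "z": 0, "yaw": 0},
    {"x": -1.7, "y": 19.5, "z": 0, "yaw": 0},
    {"x": -2, "y": 22.5, "z": 0, "yaw": 0},
    {"x": -2.3, "y": 25.5, "z": 0, "yaw": 0},
    {"x": -2.6, "y": 28.5, "z": 0.5, "yaw": 0},
    {"x": -2.8, "y": 30.5, "z": 1.2, "yaw": 0},
    {"x": -2.8, "y": 31.5, "z": 2, "yaw": 0},
    {"x": -2.8, "y": 31.5, "z": 2, "yaw": 0},
    {"x": -2.8, "y": 31.5, "z": 2, "yaw": 0}
  ]
}}

```text
clock: 20.55
eef_pos: [0.422, 0.1142, 0.1937]
tool_rot: [-0.165, 0.986, -0.0, 0.0]
ft_force: [0.1, -0.5, -3.7]
grip_width: 0.035
grasp_force: 60.6
```

```bash
python3 fit.py wrist side
python3 - <<'E'
from h import *
n=[.495,.140,.112]
print("nipple in tool cm",tool(n))
for c in ("wrist","side"):
    m=bot.camera_model(c); print(c,[(round(d["score"],2),d["centre"],int(d["mask"].sum())) for d in bot.cut_out(c,"nipple")],proj(m,[n]))
E
```

```text
wrist 0.64 [314.2, 286.7] 7724 [284. 242.]
side 0.89 [168.5, 232.4] 345 [220. 171.]
phi deg 25.29911502320504 grip(z82) in tool x,z cm [-1.01641421 -6.10047902] 0.25093170918424784 [0.03 0.22]
-0.15 0.828 -0.07 0.465 0.07 0.466 0.15 0.785 20.55 [0.42195532 0.11417613 0.19367688]
nipple in tool cm [-7.7163814   0.0955291   8.18373989]
wrist [] [[284.24076512 284.1923613 ]]
side [] [[246.46239408 184.67963408]]
```

Request:
{"name": "move_arm", "arguments": {
  "motion": [
    {"x": -0.2, "y": 0.1, "z": 0.5, "yaw": 0},
    {"x": -0.4, "y": 0.1, "z": 1, "yaw": 0},
    {"x": -0.65, "y": 0.1, "z": 1.5, "yaw": 0},
    {"x": -0.9, "y": 0.1, "z": 2, "yaw": 0},
    {"x": -1.1, "y": 0.1, "z": 2.4, "yaw": 0},
    {"x": -1.1, "y": 0.1, "z": 2.4, "yaw": 0}
  ]
}}

```text
clock: 21.6
eef_pos: [0.4318, 0.1191, 0.169]
tool_rot: [-0.165, 0.986, -0.0, -0.0]
ft_force: [-0.5, -0.0, -3.3]
grip_width: 0.0352
grasp_force: 60.7
```

Request:
{"name": "move_arm", "arguments": {
  "motion": [
    {"x": -0.1, "y": 0, "z": 0.2, "yaw": 0},
    {"x": -0.2, "y": 0, "z": 0.4, "yaw": 0},
    {"x": -0.28, "y": 0, "z": 0.55, "yaw": 0},
    {"x": -0.28, "y": 0, "z": 0.55, "yaw": 0}
  ]
}}

```text
clock: 22.1
eef_pos: [0.4346, 0.1201, 0.1639]
tool_rot: [-0.165, 0.986, -0.0, -0.0]
ft_force: [-0.1, -0.4, -3.7]
grip_width: 0.0354
grasp_force: 60.6
```

Request:
{"name": "move_arm", "arguments": {
  "motion": [
    {"x": -0.09, "y": 0, "z": 0.18, "yaw": 0},
    {"x": -0.19, "y": 0, "z": 0.35, "yaw": 0},
    {"x": -0.28, "y": 0, "z": 0.53, "yaw": 0},
    {"x": -0.28, "y": 0, "z": 0.53, "yaw": 0}
  ]
}}

```text
clock: 22.6
eef_pos: [0.4375, 0.1209, 0.1583]
tool_rot: [-0.165, 0.986, -0.0, 0.0]
ft_force: [1.1, -1.3, -3.9]
grip_width: 0.0348
grasp_force: 60.7
```

```bash
python3 fit.py wrist side | grep phi
python3 - <<'E'
from h import *
print("nipple in tool cm",tool([.495,.140,.112]))
E
```

```text
phi deg 25.414933639609234 grip(z82) in tool x,z cm [-0.91508414 -6.12809338] 0.36365941883710134 [0.03 0.33]
nipple in tool cm [-6.06740289 -0.06649351  4.64271703]
```

Only slight contact so far (about 2 N), at a nominal depth of 11–12 mm and under 1 mm off the axis. I'll press on in small steps while squaring the tilt.

Request:
{"name": "move_arm", "arguments": {
  "motion": [
    {"x": 0.05, "y": 0, "z": 0.1, "yaw": 0},
    {"x": 0.03, "y": 0, "z": 0.25, "yaw": 0},
    {"x": 0.0, "y": 0, "z": 0.4, "yaw": 0},
    {"x": -0.05, "y": 0, "z": 0.55, "yaw": 0},
    {"x": -0.05, "y": 0, "z": 0.55, "yaw": 0}
  ]
}}

```text
clock: 23.42
eef_pos: [0.4381, 0.1213, 0.1527]
tool_rot: [-0.165, 0.986, 0.0, 0.0]
ft_force: [3.8, -0.4, -7.1]
grip_width: 0.0356
grasp_force: 60.7
```

Request:
{"name": "move_arm", "arguments": {
  "motion": [
    {"x": -0.1, "y": 0, "z": 0.15, "yaw": 0},
    {"x": -0.18, "y": 0, "z": 0.3, "yaw": 0},
    {"x": -0.25, "y": 0, "z": 0.45, "yaw": 0},
    {"x": -0.25, "y": 0, "z": 0.45, "yaw": 0}
  ]
}}

```text
clock: 23.92
eef_pos: [0.4396, 0.1217, 0.1499]
tool_rot: [-0.165, 0.986, -0.0, -0.0]
ft_force: [-3.0, -2.2, 6.6]
grip_width: 0.0355
grasp_force: 60.8
```

```bash
python3 fit.py wrist side | grep phi
python3 - <<'E'
from h import *
print("nipple in tool cm",tool([.495,.140,.112]))
E
```

```text
phi deg 25.39696885604688 grip(z82) in tool x,z cm [-1.01443977 -6.13363458] 0.2105248395365831 [0.03 0.18]
nipple in tool cm [-5.83488506 -0.07233958  3.80256245]
```

The reaction is about 11 N along the nipple's axis with the nose about 4 mm in, so it has snapped on. I'll press about 6 mm further and add the remaining tilt.

Request:
{"name": "move_arm", "arguments": {
  "motion": [
    {"x": -0.05, "y": 0, "z": 0.15, "yaw": 0},
    {"x": -0.07, "y": 0, "z": 0.3, "yaw": 0},
    {"x": -0.07, "y": 0, "z": 0.45, "yaw": 0},
    {"x": -0.05, "y": 0, "z": 0.6, "yaw": 0},
    {"x": 0, "y": 0, "z": 0.8, "yaw": 0},
    {"x": 0, "y": 0, "z": 0.8, "yaw": 0},
    {"x": 0, "y": 0, "z": 0.8, "yaw": 0}
  ]
}}

```text
clock: 25.0
eef_pos: [0.4411, 0.1222, 0.1432]
tool_rot: [-0.165, 0.986, 0.0, 0.002]
ft_force: [-2.7, -2.1, 11.2]
grip_width: 0.0354
grasp_force: 61.0
```

```bash
python3 fit.py wrist side | grep phi
python3 - <<'E'
from h import *
print("nipple in tool cm",tool([.495,.140,.112])); print(bot.get_obs()["ft_force"],bot.get_obs()["ft_torque"])
E
```

```text
phi deg 25.367768793721776 grip(z82) in tool x,z cm [-0.85379151 -6.27932586] 0.2659167527770602 [0.03 0.23]
nipple in tool cm [-5.66409821 -0.0704706   3.14252665]
[-2.60026262 -2.18058412 10.24798992] [-0.43142572  0.1083371  -0.11124721]
```

The axial force is about 14 N, so the nose is about 10 mm in. I'll check the angle again with the shortened nose in the model.

```bash
sed -i 's/(-.049,.0145),(-.046,.0125)/(-.0385,.0145),(-.0355,.0125)/' fit.py; for i in 1 2; do python3 fit.py wrist side | grep -A1 phi; done; python3 fit2.py wrist | tail -4;  python3 - <<'E'
from h import *
m=bot.camera_model("side"); bot.camera("side")
d=bot.cut_out("side","gun"); print([(round(x["score"],2),x["centre"],int(x["mask"].sum())) for x in d])
k=d[0]["mask"]; p=np.argwhere(k)[:,::-1].astype(np.float32); v=cv2.fitLine(p,cv2.DIST_L2,0,.01,.01).ravel(); print("side mask axis deg",np.degrees(np.arctan2(v[1],v[0])))
n=np.array([.495,.14,.112])
for a in (20,24,28,32):
    t=np.radians(a); u=np.array([-.9456*np.sin(t),-.3256*np.sin(t),np.cos(t)]); q=proj(m,[n,n+.1*u]); e=q[1]-q[0]; print(a,np.degrees(np.arctan2(e[1],e[0])))
E
```

```text
phi deg 25.76069271729687 grip(z82) in tool x,z cm [-0.77821331 -6.3167311 ] 0.25127902400629676 [0.03 0.22]
-0.15 0.847 -0.07 0.468 0.07 0.384 0.15 0.724 25.2 [0.44108955 0.12221846 0.14320457]
phi deg 25.935145734036045 grip(z82) in tool x,z cm [-0.93948946 -6.12022397] 0.24821768768904337 [0.03 0.22]
-0.15 0.725 -0.07 0.422 0.07 0.454 0.15 0.808 25.4 [0.44109289 0.12221503 0.14323178]
-1 26.3 -6.12 [0.024]
-0.6 27.7 -6.49 [0.038]
-0.2 26.6 -6.8 [0.065]
0.2 25.3 -7.13 [0.095]
[(0.89, [300.2, 286.2], 504), (0.55, [177.3, 239.1], 300)]
side mask axis deg -89.88115
20 -121.45713204869071
24 -127.12365936511507
28 -132.72679859010717
32 -138.21665450271772
```

The gun is about 2° off the nipple's axis (limit 6.9°), about 16.5 mm deep, and holding steady at 14 N. I'm handing the job in.

```bash
python3 -c "
from workcell import bot
o=bot.get_obs(); print(o['ft_force'],o['grasp_force'],o['clock']); print(bot.job_done())"
```

```text
[-2.52486975 -2.55967705 10.41086352] 61.00517816841602 25.8
the job is handed in; nothing more can be done
None
```

I handed the job in at 25.8 s, without a verdict shown: the knob was pulled out and pushed home, and the gun is still gripped on the nipple. By my estimates it is snapped on about 16.5 mm deep and 2° off axis, with the nose about 10 mm in at 14 N; the fit put the mouth 2.6 mm off the nipple's axis (limit 4 mm).

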